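Let the walnut corks down the feeder chute into its drawer tray

ROBOT

A 6-joint arm with a two-finger parallel gripper is mounted at the origin on the work surface. World frame = base frame: x ahead of the robot, y to its left, z up, the work surface at z = 0. Lengths are in m, angles in degrees, forces in N, time in s.
With the tool pointing down it reaches from about 0.35 to 0.875 m from the base axis. Payload 4.2 kg.
Tool frame: the origin (TCP) lies between the finger pads; the fingertips stand 8 mm ahead of it and the grasp point (between the pads) lies 11 mm behind it; z points along the fingers, y is the line along which they close (so a half turn about z gives the same grasp; the last joint's range is limited). The gripper opens to 87 mm and grips with 3 to 60 N. Pads are 19 mm wide; open, the fingers measure 117 mm over their backs; the gripper's body (75 mm by 190 mm) begins 51 mm behind the grasp point.
Start: joints at [83.858, 22.042, 0.453, 0, -68.411, -14.817], TCP at [0.224, 0.584, 0.231] pointing down, gripper open.
Joint ranges: [-179.83, 179.83], [-69.29, 118.12], [-61.27, 80.66], [-181.25, 117.63], [-171.15, -9.14], [-177.46, 177.46]. Speed limits (degrees/s): [159.86, 159.86, 180, 180, 180, 180].

INTERFACE

Orientations are given as a 3x3 rotation matrix whose columns are the frame's x, y, z axes.
In Python, from station import sense, capture, camera_model, finish_job, find_in gives the robot as it stands. The module is installed in compiled form; this text tells all that it offers.
- The arm moves only by the tool arm_command, never from a script. Its argument "motion" is a list of rows, each a list of 7 numbers: the finger opening in mm, from 0 to 87, then the shift along the tool's x, y, z in mm, then the turn, a rotation vector about the tool's x, y, z in rad. In form: [[jaw, dx, dy, dz, rx, ry, rz], ...]. A call has 1 to 8 rows; each row shifts and turns the commanded pose from where the row before left it, along the tool's axes as they then stand; what a row does not reach is not made up. A row lasts 1/10 s, in which the tool goes at most 50 mm and 8.59 degrees, less where a joint would pass 70% of its speed; a pose out of reach is approached as far as the arm can. A call with a gripper value outside its range is refused whole. The fingers move at their own pace and stop on an object; the grip force is fixed at half the most. Time passes only in rows, so rows that do not move let the fingers close. It gives the time, the measured TCP pose, the force, the opening and the grip force at its end, in the units of the state.
- sense(): the state, without advancing time (a new reading comes with each control period).
- capture(name): name is "side" or "top"; returns the picture (420x560x3 uint8, red, green, blue); there is no depth.
- camera_model(name): a dict with "fx", "fy", "cx", "cy" (pixels), "R" (3x3) and "t" (3): a world point X has camera coordinates R X + t. Camera axes: x right, y down, z forward; pixel columns grow to the right and rows downward; lengths in m; the calibration is good to about 2 mm. A picture is of the moment at which its call begins. camera_model takes no time and is no camera call.
- finish_job(): hands the job in; it is judged then, once.
Trained networks look in the newest picture that a camera, given by its name, has taken for a name from the list of things; names that differ only in an ending like _2 or _b are one class to them, and where a whole thing is asked for, a point or a joint stands for the part that bears it (a point fixed in the world has none). Each returns a list of dicts, best first, with "p" (0 to 1); they miss things now and then, are a little off and sometimes report something else, mostly with a low value. They report only what shows in the picture. A call takes as long as a camera call. They do not tell look-alikes from the thing itself.
- find_in(target, camera): "location" ([row, column] in pixels, amid what is visible of it).
The state is a dict: "time_s": time; "joints": joint angles; "joint_velocities": joint speeds; "effort": joint torques, N m; "tcp_pos": TCP position; "ee_rot": TCP orientation; "wrist_force": force on the tool from outside, world axes, zero at the start; "moment": the same for the moment, N m; "gripper_width": opening from 0.0 (shut) to 1.0 (fully open); "gripper_force": force on a finger pad.
Only numpy, scipy, OpenCV 4.12 (cv2) and the standard library are available. Lean on these libraries where they do the work, as an engineer would, in place of code of your own. Each camera call takes 0.05 s, during which the arm holds its last target. There are 200 camera calls.

TASK

Push the wooden drawer tray fully home under the mouth of the cork feeder, then press down the thumb pad of the rocking lever so that its gate lifts and all three walnut corks roll down into the tray, and let the lever go so that the gate drops shut again. Do it by pushing and pressing only: do not touch the corks with the fingers or pick anything up, and leave the two corkscrews, the glass stopper and the carved cork where they are.

Things in the scene. Friction and masses are not known exactly. Their poses are not given: they have to be found in the camera images.
- feeder: Cork feeder, fixed to the cart: wooden foot 330 x 124 x 12 mm (its x from -110 to +220 mm) with a steel chute on posts. Origin on the cart top, straight below the chute's mouth, on the centre line; z up; +x points up the chute, so corks roll towards -x and the tray pulls out towards -x. Two runners, 28 mm above the cart at y = +-56 mm, guide the tray.
- mouth (a point): Middle of the chute floor's lower end, 62 mm above the cart. The chute rises from here along the feeder's x at 0.26 rad for 212 mm, is 56 mm wide inside with walls 18 mm high, and ends at a stop plate that reaches 157 mm above the cart.
- pivot (a point): Middle of the lever's pivot rod, 66 mm up-chute (feeder +x) from the mouth and 131 mm above the cart, carried by two upright ears beside the chute; rod and lever span 92 mm across.
- rocker (a joint): Angle of the rocking lever, rad: 0 = at rest, gate shut before the first cork; grows as the thumb pad goes down; 0.42 = stop, gate fully up. Above about 0.30 the gate clears the corks, so press well past that; they take about 1 s to run out. A spring shuts the gate when the pad is let go. The pad takes 2 to 5 N, and goes about 30 mm almost straight down to the stop.
- pad_top (a point): Middle of the upper face of the lever's thumb pad, a steel plate 44 mm (along the chute) x 84 mm (across) x 4 mm at the uphill end of the lever, 136 mm up-chute from the mouth and about 160 mm above the cart at rest. At rest it slopes like the chute (0.26 rad, uphill side higher), fully pressed 0.16 rad the other way. Nothing stands above it.
- gate_edge (a point): Middle of the lower edge of the gate plate (50 mm wide, 3 mm thick, 44 mm high) at the downhill end of the lever; about 8 mm above the chute floor when shut, some 40 mm when fully up.
- tray (a joint): How far the drawer tray is pulled out, m: 0 = fully home against its stop, up to 0.1. Starts partly pulled out. It slides stiffly (about 2 N plus some drag) along the feeder's x and stays where it is left; pushing its knob or front towards the feeder's +x closes it.
- tray_knob (a point): Middle of the front face of the tray's brass knob, 35 mm above the cart, on the feeder's centre line. The knob is 22 mm in diameter and stands 24 mm out (feeder -x) from the tray's front board, which is 108 mm wide, 8 mm thick and reaches from 13 to 59 mm above the cart. With the tray home this point lies at x = -137 mm in the feeder's frame.
- tray_floor (a point): Middle of the tray's inner floor, 19 mm above the cart; axes as the feeder's. Inside the tray measures 108 mm (x) by 88 mm (y), its side and back walls stand 32 mm above this floor. With the tray home this point lies at x = -45 mm in the feeder's frame.
- cork_a: Plain turned walnut cork, a cylinder 30 mm in diameter and 50 mm long, 22 g, lying across the chute; first behind the gate at the start. Origin at its centre, y along its length; it turns as the cork rolls.
- cork_b: Plain turned walnut cork, a cylinder 30 mm in diameter and 50 mm long, 22 g, lying across the chute; second in the row at the start. Origin at its centre, y along its length; it turns as the cork rolls.
- cork_c: Plain turned walnut cork, a cylinder 30 mm in diameter and 50 mm long, 22 g, lying across the chute; third in the row at the start. Origin at its centre, y along its length; it turns as the cork rolls.
- bell_corkscrew: Bystander: nickel corkscrew standing on its bell housing, 38 mm across at the foot, 131 mm tall, with a 92 mm cross handle on top. Origin at the centre of its underside. Not to be disturbed.
- folding_corkscrew: Bystander: rusted folding corkscrew lying flat, a bow about 90 x 44 mm, 16 mm high. Origin under its middle. Not to be disturbed.
- glass_stopper: Bystander: smoky glass decanter stopper standing on its flat head, 48 mm across, 72 mm tall. Origin at the centre of its underside. Not to be disturbed.
- carved_cork: Bystander: walnut cork with a carved bud-shaped head, standing upright, 38 mm across, 84 mm tall. Origin at the centre of its underside. Not to be disturbed.
Mind the look-alikes: they are no part of the job. What is shaped like the cork_a but orange or turquoise is not meant.

How it is judged (in metres and radians):
On the way, in this order (a step that is already met when the one before it is completed fails the run):
1. the tray is pushed fully home while the gate is still shut and the corks wait in the chute (value of joint tray below 0.006 m and value of joint rocker below 0.06 rad and x of each of cork_a, cork_b, cork_c in the frame of feeder above 0.01 m), for 0.2 s.
2. the pad is pressed down so that the gate is lifted clear, with the tray home (value of joint tray below 0.006 m and value of joint rocker above 0.27 rad), for 0.2 s.
At the end, for the whole second after the job is handed in: The tray is fully home (within 6 mm), all three plain walnut corks lie at rest inside it, the lever is let go and the gate is shut again (lever within 0.06 rad of rest), and the four bystanders stand within 20 mm of where they were (value of joint tray below 0.006 m and value of joint rocker below 0.06 rad and x of cork_a in the frame of tray_floor between -0.055 and 0.055 m and y of cork_a in the frame of tray_floor between -0.045 and 0.045 m and z of cork_a in the frame of tray_floor between 0.005 and 0.05 m and x of cork_b in the frame of tray_floor between -0.055 and 0.055 m and y of cork_b in the frame of tray_floor between -0.045 and 0.045 m and z of cork_b in the frame of tray_floor between 0.005 and 0.05 m and x of cork_c in the frame of tray_floor between -0.055 and 0.055 m and y of cork_c in the frame of tray_floor between -0.045 and 0.045 m and z of cork_c in the frame of tray_floor between 0.005 and 0.05 m and linear speed of each of cork_a, cork_b, cork_c below 0.03 m/s and distance of each of bell_corkscrew, folding_corkscrew, glass_stopper, carved_cork from where it was at the start of the episode below 0.02 m); the robot touches nothing.
It fails at once if a walnut cork is touched with the gripper or the arm (contact force between any of the fingers, the arm and cork_a above 0.5 N or contact force between any of the fingers, the arm and cork_b above 0.5 N or contact force between any of the fingers, the arm and cork_c above 0.5 N).
It fails at once if a walnut cork is lifted or carried above the chute (height (world z) of any of cork_a, cork_b, cork_c above 0.12 m).
It fails at once if a corkscrew, the glass stopper or the carved cork is knocked over, moved more than 20 mm or lifted (distance of any of bell_corkscrew, folding_corkscrew, glass_stopper, carved_cork from where it was at the start of the episode above 0.02 m or angle between any of bell_corkscrew, folding_corkscrew, glass_stopper, carved_cork's own z axis and vertical above 0.35 rad).
It also fails if it takes over 42 s, if anything falls off the work surface, if the arm or the gripper's body presses on something with over 40 N, if the wrist force passes 120 N, or if a joint passes its speed limit or range.

## Working session

There is one attempt and no reset: what is moved stays moved. The work goes in short steps, Python scripts to look and compute and a tool call to move; the robot and the scene stay as the last step left them, time stands still between calls to the robot, and variables do not carry over. Pictures are saved under pics/ and viewed, at most 10 in all, crops included, and the job is handed in when it is done.

Besides the shell and the picture viewer there is one more tool, called as a command line: name --pt "numbers of a row" for each row, then --argument value for the rest. arm_command: Moves the arm, as the interface text tells. Its arguments: {"type":"object","properties":{"motion":{"type":"array"}},"required":["motion"]}

```bash
mkdir -p pics; python3 - <<'E'
from station import *
import cv2
for n in("side","top"):
    im=capture(n); cv2.imwrite(f"pics/{n}0.png",im[:,:,::-1])
    m=camera_model(n); print(n,{k:(v.round(4).tolist() if hasattr(v,'round') and not isinstance(v,float) else v) for k,v in m.items()})
    for t in ["tray_knob","pad_top","mouth","pivot","gate_edge","cork_a","tray_floor","feeder","bell_corkscrew","folding_corkscrew","glass_stopper","carved_cork"]:
        try: print(t,[(round(d["p"],2),[round(x) for x in d["location"]]) for d in find_in(t,n)][:4])
        except Exception as e: print(t,e)
print(sense())
E
```

```text
side {'fx': 395.71036042145477, 'fy': 395.71036042145477, 'cx': 277.2497295720956, 'cy': 204.1270357297976, 'R': [[0.7694, -0.6388, -0.0001], [-0.3866, -0.4654, -0.7962], [0.5086, 0.6126, -0.605]], 't': [-0.4065, 0.3414, 0.4222]}
tray_knob [(0.75, [266, 272])]
pad_top [(0.89, [161, 228])]
mouth [(0.81, [227, 246])]
pivot [(0.84, [231, 248]), (0.63, [161, 232]), (0.38, [204, 308])]
gate_edge []
cork_a [(0.81, [253, 151]), (0.75, [180, 238]), (0.54, [170, 234]), (0.43, [197, 226])]
tray_floor [(0.93, [268, 268]), (0.74, [227, 249]), (0.29, [155, 294])]
feeder [(0.82, [228, 248])]
bell_corkscrew [(0.73, [155, 294])]
folding_corkscrew [(0.85, [248, 330])]
glass_stopper [(0.56, [202, 308])]
carved_cork []
top {'fx': 444.94699376970317, 'fy': 444.94699376970317, 'cx': 282.5111556224239, 'cy': 204.02357703070726, 'R': [[-0.0282, -0.9996, 0.0056], [-0.9968, 0.0277, -0.0749], [0.0748, -0.0077, -0.9972]], 't': [0.0579, 0.5911, 0.8103]}
tray_knob [(0.94, [240, 298]), (0.51, [223, 232])]
pad_top [(0.86, [204, 145])]
mouth [(0.45, [199, 147])]
pivot [(0.79, [220, 226])]
gate_edge [(0.58, [198, 14
[... 569 characters left out ...]
119195e+01, -1.48147007e+01]), 'joint_velocities': array([-0.06310877, -0.14381469, -0.09321623, -0.04344398, -0.06258316,
       -0.00955736]), 'effort': array([-1.53190882e-03, -3.90477562e+01,  1.87619984e+01,  4.22427759e+00,
        1.55101408e-02, -3.17029492e-05]), 'tcp_pos': array([0.22353262, 0.58363793, 0.23054822]), 'ee_rot': array([[ 9.33846934e-01, -3.57672900e-01, -6.21285155e-06],
       [-3.57672900e-01, -9.33846934e-01, -1.45459262e-05],
       [-5.99168753e-07,  1.58058373e-05, -1.00000000e+00]]), 'wrist_force': array([-0.2801555 , -0.25688101, -0.1721911 ]), 'moment': array([ 0.0384392 , -0.03435219, -0.04590281]), 'gripper_force': 0.0, 'gripper_width': 1.0024801205733758}
```

View pics/side0.png

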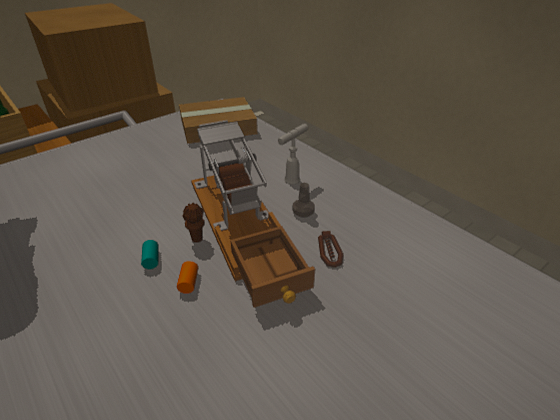

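View pics/top0.png

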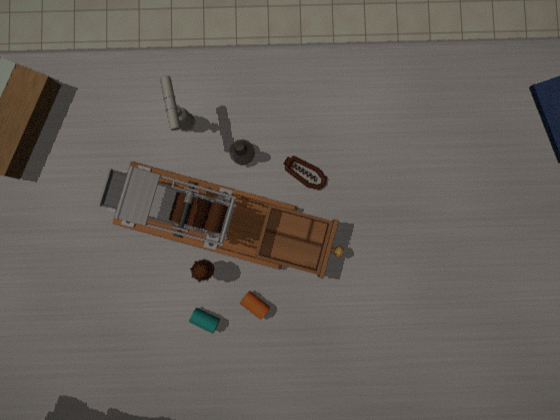

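The side view shows the knob at (296,289) and the pad at about (132,222). The top view shows the knob at (252,339), the pad at about (196,141), the tray front corners at (275,331) and (221,338), and the foot corners at (163,133), (222,115), (268,281) and (207,297). The corks wait behind the shut gate, and the carved cork is beside the chute on its +y side. Next I fit the feeder pose to these points.

```bash
cat > h.py <<'E'
from station import *
import numpy as np
def proj(n,X):
    m=camera_model(n); c=np.array(m["R"])@X+np.array(m["t"])
    return np.array([m["fy"]*c[1]/c[2]+m["cy"], m["fx"]*c[0]/c[2]+m["cx"]])
def onz(n,rc,z):
    m=camera_model(n); R=np.array(m["R"]); C=-R.T@np.array(m["t"])
    d=R.T@np.array([(rc[1]-m["cx"])/m["fx"],(rc[0]-m["cy"])/m["fy"],1]); return C+d*(z-C[2])/d[2]
def F(p,q): c,s=np.cos(p[2]),np.sin(p[2]); return np.array([p[0]+c*q[0]-s*q[1],p[1]+s*q[0]+c*q[1],q[2]])
E
python3 - <<'E'
from h import *
from scipy.optimize import least_squares
D=[("top",(252,339),(-.137,0,.035),1),("top",(196,141),(.136,0,.16),0),("top",(275,331),(-.113,.054,.059),1),("top",(221,338),(-.113,-.054,.059),1),
("top",(222,115),(.22,.062,.012),0),("top",(163,133),(.22,-.062,.012),0),("top",(268,281),(-.11,.062,.012),0),("top",(207,297),(-.11,-.062,.012),0),
("side",(296,289),(-.137,0,.035),1),("side",(132,222),(.136,0,.16),0),("side",(268,312),(-.113,-.054,.059),1)]
def r(p): return np.concatenate([proj(n,F(p,(q[0]-t*p[3],q[1],q[2])))-rc for n,rc,q,t in D])
p0=[*onz("top",(225,230),.02)[:2],1.4,.05]
s=least_squares(r,p0,loss="soft_l1"); p=s.x
print(p,np.degrees(p[2])); print(r(p).reshape(-1,2).round(1).tolist())
print("knob",F(p,(-.137-p[3],0,.035)),"knob home",F(p,(-.137,0,.035)),"pad",F(p,(.136,0,.16)))
for n,rc,z in [("bell",(119,186),.0),("belltop",(103,170),.125),("stopper",(152,242),.03),("fold",(172,305),.008),("carved",(270,202),.05),("turq",(320,204),.015),("orange",(305,255),.015)]: print(n,onz("top",rc,z).round(3))
np.save("p.npy",p)
E
```

```text
[0.56122039 0.13289822 1.26997862 0.06595111] 72.76441527711624
[[-0.2, 0.9], [-0.5, -0.1], [3.1, -10.3], [-1.8, -1.4], [0.5, -2.0], [-3.2, -0.6], [2.0, 0.7], [-0.6, 2.4], [2.9, -0.3], [1.8, -0.5], [0.1, 1.6]]
knob [ 0.50108571 -0.06093928  0.035     ] knob home [0.52062711 0.00205027 0.035     ] pad [0.60151736 0.26279107 0.16      ]
bell [0.765 0.224 0.   ]
belltop [0.758 0.225 0.125]
stopper [0.691 0.114 0.03 ]
fold [ 0.654 -0.004  0.008]
carved [0.476 0.189 0.05 ]
turq [0.382 0.192 0.015]
orange [0.407 0.098 0.015]
```

arm_command --pt "0 0 0 0 0 0 -0.065" --pt "0 28.5 36.3 0 0 0 0" --pt "0 28.5 36.3 0 0 0 0" --pt "0 28.5 36.3 0 0 0 0" --pt "0 28.5 36.3 0 0 0 0" --pt "0 28.5 36.3 0 0 0 0" --pt "0 28.5 36.3 0 0 0 0" --pt "0 28.5 36.3 0 0 0 0"

```text
time_s: 2.1
tcp_pos: [0.3391, 0.2801, 0.2309]
ee_rot: [[0.955, -0.296, 0.001], [-0.296, -0.955, 0.001], [0.0, -0.001, -1.0]]
wrist_force: [0.5, -0.4, 0.7]
gripper_width: 0.353
gripper_force: 0.0
```

arm_command --pt "0 28.5 36.3 0 0 0 0" --pt "0 28.5 36.3 0 0 0 0" --pt "0 28.5 36.3 0 0 0 0" --pt "0 28.5 36.3 0 0 0 0" --pt "0 28.5 36.3 0 0 0 0" --pt "0 28.5 36.3 0 0 0 0" --pt "0 28.5 36.3 0 0 0 0" --pt "0 28.5 36.3 0 0 0 0"

```text
time_s: 2.9
tcp_pos: [0.471, -0.065, 0.231]
ee_rot: [[0.955, -0.296, 0.001], [-0.296, -0.955, 0.0], [0.001, -0.0, -1.0]]
wrist_force: [1.7, 0.8, 0.0]
gripper_width: 0.006
gripper_force: 0.0
```

arm_command --pt "0 28.5 36 0 0 0 0" --pt "0 0 0 40 0 0 0" --pt "0 0 0 40 0 0 0" --pt "0 0 0 40 0 0 0" --pt "0 0 0 40 0 0 0" --pt "0 0 0 25 0 0 0" --pt "0 0 0 15 0 0 0" --pt "0 0 0 0 0 0 0"

```text
time_s: 3.7
tcp_pos: [0.4855, -0.106, 0.0285]
ee_rot: [[0.955, -0.297, -0.005], [-0.297, -0.955, -0.0], [-0.005, 0.002, -1.0]]
wrist_force: [-0.5, -0.3, 0.2]
gripper_width: 0.005
gripper_force: 0.0
```

```bash
python3 - <<'E'
from h import *
import cv2
p=np.load("p.npy"); s=sense(); t=s["tcp_pos"]; d=t[:2]-p[:2]; c,k=np.cos(p[2]),np.sin(p[2])
print(t,"feeder frame",c*d[0]+k*d[1],-k*d[0]+c*d[1],s["wrist_force"])
a=capture("side")[170:380,150:430];b=capture("top")[150:360,120:400]
cv2.imwrite("pics/1.png",cv2.resize(np.hstack([a,b]),(800,300))[:,:,::-1])
E
```

```text
[ 0.48551295 -0.10604071  0.02852116] feeder frame -0.2506414707787811 0.0015098466202679572 [-0.53299879 -0.32327947  0.1818213 ]
```

View pics/1.png

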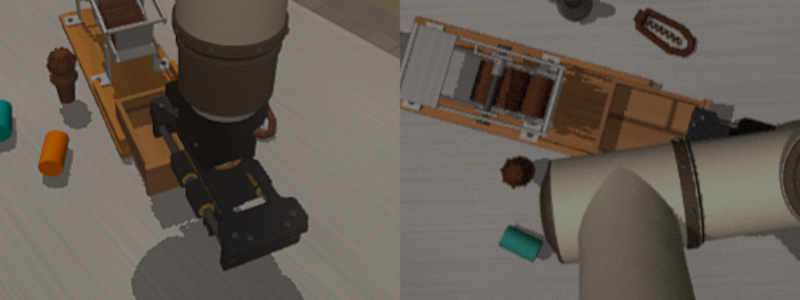

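The fingers stand on the centre line in front of the knob with nothing in the way, so I push.

arm_command --pt "0 0 -15 0 0 0 0" --pt "0 0 -10 0 0 0 0" --pt "0 0 -10 0 0 0 0" --pt "0 0 -10 0 0 0 0" --pt "0 0 -10 0 0 0 0" --pt "0 0 -10 0 0 0 0" --pt "0 0 -10 0 0 0 0" --pt "0 0 -5 0 0 0 0"

```text
time_s: 4.6
tcp_pos: [0.5109, -0.0286, 0.0305]
ee_rot: [[0.955, -0.296, -0.0], [-0.296, -0.955, -0.0], [-0.0, 0.0, -1.0]]
wrist_force: [-0.6, -3.1, 1.1]
gripper_width: 0.004
gripper_force: 1.1
```

arm_command --pt "0 0 -5 0 0 0 0" --pt "0 0 -4 0 0 0 0" --pt "0 0 -4 0 0 0 0" --pt "0 0 0 0 0 0 0"

```text
time_s: 5.0
tcp_pos: [0.5148, -0.0165, 0.0304]
ee_rot: [[0.955, -0.296, 0.0], [-0.296, -0.955, 0.0], [0.0, -0.001, -1.0]]
wrist_force: [-0.1, 0.7, -0.1]
gripper_width: 0.0
gripper_force: 0.0
```

arm_command --pt "0 0 -3 0 0 0 0" --pt "0 0 -3 0 0 0 0"

```text
time_s: 5.2
tcp_pos: [0.5163, -0.0114, 0.0304]
ee_rot: [[0.955, -0.297, -0.0], [-0.297, -0.955, -0.0], [-0.0, 0.0, -1.0]]
wrist_force: [-0.0, -3.2, -0.6]
gripper_width: 0.004
gripper_force: 1.1
```

arm_command --pt "0 0 -3 0 0 0 0" --pt "0 0 -2 0 0 0 0"

```text
time_s: 5.4
tcp_pos: [0.5178, -0.0064, 0.0304]
ee_rot: [[0.955, -0.296, -0.0], [-0.296, -0.955, -0.0], [-0.0, 0.0, -1.0]]
wrist_force: [-0.0, -2.3, -1.2]
gripper_width: 0.005
gripper_force: 1.0
```

arm_command --pt "0 0 -3 0 0 0 0" --pt "0 0 -2 0 0 0 0"

```text
time_s: 5.6
tcp_pos: [0.5188, -0.0026, 0.0304]
ee_rot: [[0.955, -0.296, -0.002], [-0.296, -0.955, -0.002], [-0.001, 0.002, -1.0]]
wrist_force: [0.6, -14.2, -0.9]
gripper_width: 0.002
gripper_force: 6.3
```

arm_command --pt "0 0 -2 0 0 0 0" --pt "0 0 -2 0 0 0 0"

```text
time_s: 5.8
tcp_pos: [0.5188, -0.0022, 0.0305]
ee_rot: [[0.955, -0.296, -0.006], [-0.296, -0.955, -0.006], [-0.004, 0.008, -1.0]]
wrist_force: [3.9, -29.9, 1.3]
gripper_width: 0.005
gripper_force: 13.6
```

arm_command --pt "0 0 20 0 0 0 0" --pt "0 0 20 0 0 0 0" --pt "0 0 0 -40 0 0 0" --pt "0 0 0 -45 0 0 0" --pt "0 0 0 -45 0 0 0" --pt "0 0 0 -40 0 0 0" --pt "0 0 0 -30 0 0 0" --pt "0 0 0 0 0 0 0"

```text
time_s: 6.6
tcp_pos: [0.5117, -0.0354, 0.236]
ee_rot: [[0.955, -0.295, 0.012], [-0.295, -0.955, 0.002], [0.011, -0.005, -1.0]]
wrist_force: [-0.2, -0.5, 0.2]
gripper_width: 0.005
gripper_force: 0.0
```

```bash
python3 - <<'E'
from h import *
import cv2
p=np.load("p.npy"); s=sense(); t=s["tcp_pos"]; d=t[:2]-p[:2]; c,k=np.cos(p[2]),np.sin(p[2])
print(t,"feeder frame",c*d[0]+k*d[1],-k*d[0]+c*d[1],s["wrist_force"])
a=capture("side")[100:310,150:430];b=capture("top")[150:360,100:380]
cv2.imwrite("pics/2.png",cv2.resize(np.hstack([a,b]),(800,300))[:,:,::-1])
for X in [(-.137,0,.035),(-.113,-.054,.059),(-.113,.054,.059)]: print(proj("side",F(p,X)),proj("top",F(p,X)))
print(find_in("tray_knob","side")[:1],find_in("tray_knob","top")[:1])
E
```

```text
[ 0.51172352 -0.03539158  0.23603783] feeder frame -0.17539864682550835 -0.002590295414396794 [-0.16782608 -0.46725598  0.17094114]
[270.15617529 272.9320132 ] [242.01205772 305.11683428]
[242.33082038 296.52580147] [209.29767114 300.94907212]
[259.37118659 237.0873264 ] [268.0002938  284.69069638]
[{'location': [242.3, 256.2], 'p': 0.81}] [{'location': [224.4, 253.3], 'p': 0.72}]
```

View pics/2.png

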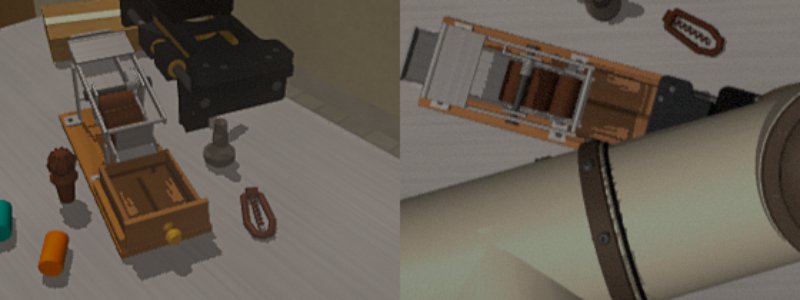

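The side view shows the tray home: the knob is at about (264,270) and the front corner at (245,296), both near their predicted home positions. The corks are still waiting and the gate is shut. Next I go to the pad.

arm_command --pt "0 -2.5 -35 0 0 0 0" --pt "0 0 -46 0 0 0 0" --pt "0 0 -46 0 0 0 0" --pt "0 0 -46 0 0 0 0" --pt "0 0 -46 0 0 0 0" --pt "0 0 -46 0 0 0 0" --pt "0 0 -46 0 0 0 0" --pt "0 0 0 0 0 0 0"

```text
time_s: 7.6
tcp_pos: [0.5988, 0.2663, 0.2267]
ee_rot: [[0.956, -0.292, -0.003], [-0.292, -0.956, -0.002], [-0.002, 0.002, -1.0]]
wrist_force: [-0.5, -0.9, -0.9]
gripper_width: 0.007
gripper_force: 0.0
```

arm_command --pt "0 0 0 20 0 0 0" --pt "0 0 0 20 0 0 0" --pt "0 0 0 10 0 0 0" --pt "0 0 0 0 0 0 0"

```text
time_s: 8.0
tcp_pos: [0.5972, 0.2605, 0.1776]
ee_rot: [[0.955, -0.297, -0.005], [-0.297, -0.955, -0.003], [-0.004, 0.005, -1.0]]
wrist_force: [0.3, 0.1, 0.5]
gripper_width: 0.008
gripper_force: 0.0
```

```bash
python3 - <<'E'
from h import *
import cv2
p=np.load("p.npy"); s=sense(); t=s["tcp_pos"]; d=t[:2]-p[:2]; c,k=np.cos(p[2]),np.sin(p[2])
print(t,"feeder frame",c*d[0]+k*d[1],-k*d[0]+c*d[1],s["wrist_force"])
a=capture("side")[70:280,130:410];b=capture("top")[120:330,60:340]
cv2.imwrite("pics/3.png",cv2.resize(np.hstack([a,b]),(800,300))[:,:,::-1])
E
```

```text
[0.59720813 0.26049446 0.17762205] feeder frame 0.13252969007660284 0.0034352387814531454 [0.27392284 0.09425941 0.46917532]
```

View pics/3.png

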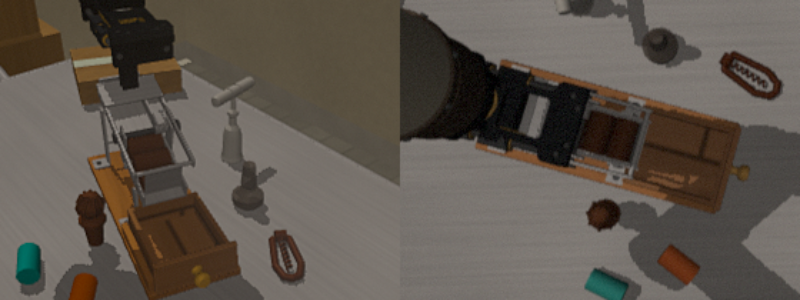

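The fingers are just above the middle of the pad and the tray is closed, so I press.

arm_command --pt "0 3 -4 6 0 0 0" --pt "0 0 0 6 0 0 0" --pt "0 0 0 6 0 0 0" --pt "0 0 0 6 0 0 0" --pt "0 0 0 6 0 0 0"

```text
time_s: 8.6
tcp_pos: [0.6034, 0.2654, 0.1512]
ee_rot: [[0.955, -0.296, 0.003], [-0.296, -0.955, 0.002], [0.002, -0.003, -1.0]]
wrist_force: [1.3, 3.3, 4.8]
gripper_width: 0.007
gripper_force: 2.0
```

arm_command --pt "0 0 0 4 0 0 0" --pt "0 0 0 3 0 0 0" --pt "0 0 0 0 0 0 0"

```text
time_s: 8.9
tcp_pos: [0.6034, 0.2656, 0.144]
ee_rot: [[0.955, -0.296, 0.003], [-0.296, -0.955, 0.002], [0.002, -0.003, -1.0]]
wrist_force: [0.7, 4.6, 4.1]
gripper_width: 0.005
gripper_force: 2.7
```

arm_command --pt "0 0 0 3 0 0 0" --pt "0 0 0 2 0 0 0" --pt "0 0 0 0 0 0 0"

```text
time_s: 9.2
tcp_pos: [0.6034, 0.2657, 0.1398]
ee_rot: [[0.955, -0.296, 0.003], [-0.296, -0.955, 0.002], [0.002, -0.003, -1.0]]
wrist_force: [1.2, 5.4, 5.8]
gripper_width: 0.006
gripper_force: 3.0
```

arm_command --pt "0 0 0 1 0 0 0" --pt "0 0 0 0 0 0 0" --pt "0 0 0 0 0 0 0" --pt "0 0 0 0 0 0 0" --pt "0 0 0 0 0 0 0" --pt "0 0 0 0 0 0 0" --pt "0 0 0 0 0 0 0" --pt "0 0 0 0 0 0 0"

```text
time_s: 10.0
tcp_pos: [0.6034, 0.2657, 0.1396]
ee_rot: [[0.955, -0.295, 0.004], [-0.295, -0.955, 0.002], [0.003, -0.003, -1.0]]
wrist_force: [0.1, 3.8, 8.7]
gripper_width: 0.004
gripper_force: 4.6
```

```bash
python3 - <<'E'
from h import *
import cv2
a=capture("side")[70:280,130:410];b=capture("top")[120:330,60:340]
cv2.imwrite("pics/4.png",cv2.resize(np.hstack([a,b]),(800,300))[:,:,::-1])
E
```

```text
(no output)
```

View pics/4.png

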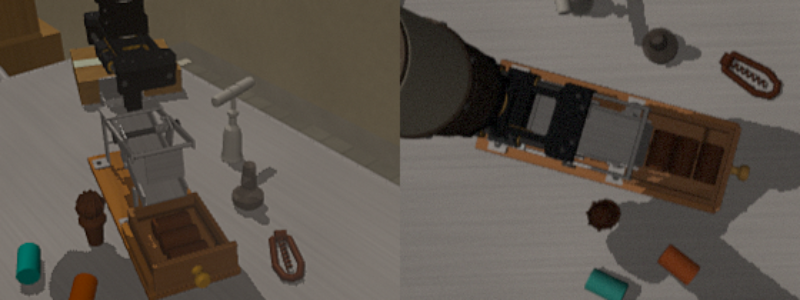

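The lever is at its stop and all three corks lie in the tray. I let the lever go.

arm_command --pt "0 0 0 -8 0 0 0" --pt "0 0 0 -8 0 0 0" --pt "0 0 0 -8 0 0 0" --pt "0 0 0 -10 0 0 0" --pt "0 0 0 -25 0 0 0" --pt "0 0 0 -40 0 0 0" --pt "0 0 0 -20 0 0 0" --pt "0 0 0 0 0 0 0"

```text
time_s: 10.9
tcp_pos: [0.603, 0.2646, 0.26]
ee_rot: [[0.955, -0.296, 0.004], [-0.296, -0.955, 0.002], [0.003, -0.003, -1.0]]
wrist_force: [0.7, 0.7, -1.1]
gripper_width: 0.005
gripper_force: 0.0
```

arm_command --pt "0 0 0 0 0 0 0" --pt "0 0 0 0 0 0 0" --pt "0 0 0 0 0 0 0" --pt "0 0 0 0 0 0 0"

```text
time_s: 11.3
tcp_pos: [0.6021, 0.2643, 0.2553]
ee_rot: [[0.955, -0.296, -0.002], [-0.296, -0.955, -0.001], [-0.002, 0.002, -1.0]]
wrist_force: [-0.1, -0.1, 0.2]
gripper_width: 0.005
gripper_force: 0.0
```

```bash
python3 - <<'E'
from h import *
import cv2
a=capture("side")[70:280,130:410];b=capture("top")[120:330,60:340]
cv2.imwrite("pics/5.png",cv2.resize(np.hstack([a,b]),(800,300))[:,:,::-1])
E
```

```text
(no output)
```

View pics/5.png

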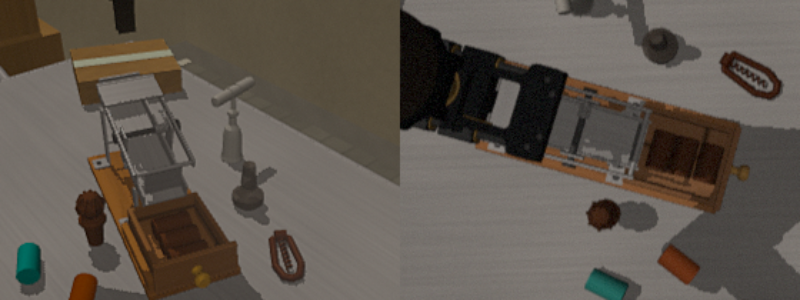

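The lever is back at rest with the gate shut, the corks are in the closed tray, the bystanders stand where they were, and the arm is clear.

```bash
python3 -c "from station import *; print(finish_job())"
```

```text
the job is handed in; nothing more can be done
None
```

The job is handed in: the last pictures show the tray home with all three walnut corks in it, the lever released, the gate shut and the bystanders unmoved. The hand-in gave no verdict.

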